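Fill the empty compartment of the notions tray

ROBOT

A 6-joint arm with a two-finger parallel gripper is mounted at the origin on the work surface; the furniture and walls round the work are solid. World frame = base frame: x ahead of the robot, y to its left, z up, the work surface at z = 0. Lengths are in m, angles in rad, forces in N, time in s.
With the tool pointing down it reaches from about 0.4 to 0.825 m from the base axis. Payload 7 kg.
Tool frame: the origin (TCP) lies on the front face of the gripper's body, between the roots of the fingers; the fingertips stand 66 mm ahead of it and the grasp point (between the pads) lies 47 mm ahead of it; z points along the fingers, y is the line along which they close (so a half turn about z gives the same grasp; the last joint's range is limited). The gripper opens to 88 mm and grips with 3 to 60 N. Pads are 19 mm wide; open, the fingers measure 130 mm over their backs; the gripper's body (78 mm by 193 mm) begins 47 mm behind the grasp point.
Start: joints at [1.565, 0.359, 0.012, 0, -1.224, -0.288], TCP at [0.195, 0.646, 0.292] pointing down, gripper open.
Joint ranges: [-3.07, 3.07], [-1.43, 2.12], [-1.02, 1.25], [-3.03, 1.67], [-3.05, -0], [-3.03, 3.03]. Speed limits (rad/s): [2.39, 2.39, 3.01, 3.14, 3.14, 3.14].

INTERFACE

Orientations are given as [roll, pitch, yaw] about the fixed x, y, z axes, in that order (R = Rz(yaw) Ry(pitch) Rx(roll)).
In Python, from station import arm gives the robot as it stands. The module is installed in compiled form; this text tells all that it offers.
- The arm moves only by the tool move_arm, never from a script. Its argument "increments" is a list of rows, each an object of numbers: "jaw": the gripper command: -1 is shut, 1 is fully open, values between are in proportion; "dx", "dy", "dz": the shift along the tool's x, y, z in m; "twist": the turn about the tool's z in rad. A call has 1 to 12 rows; each row shifts and turns the commanded pose from where the row before left it, along the tool's axes as they then stand; what a row does not reach is not made up. A row lasts 1/12 s, in which the tool goes at most 41.7 mm and 7.16 degrees, less where a joint would pass 70% of its speed; a pose out of reach is approached as far as the arm can. A call is refused whole if a number of a shift passes 0.0417 or a number of a turn 0.125, either way. A call with a gripper value outside its range is refused whole. The fingers move at their own pace and stop on an object; "force" is the grip in N (left out, the last holds). Time passes only in rows, so rows that do not move let the fingers close. It gives the time, the measured TCP pose, the force, the opening and the grip force at its end, in the units of the state.
- arm.get_state(): the state, without advancing time (a new reading comes with each control period).
- arm.grab_frame(name): name is "scene" or "top"; returns the picture (480x640x3 uint8, blue, green, red); there is no depth.
- arm.camera_info(name): a dict with "K" (3x3 intrinsics, pixels), "extrinsics" (4x4, takes a point from camera to world coordinates). Camera axes: x right, y down, z forward; pixel columns grow to the right and rows downward; lengths in m; the calibration is good to about 2 mm. A picture is of the moment at which its call begins. camera_info takes no time and is no camera call.
- arm.job_done(): hands the job in; it is judged then, once.
Trained networks look in the newest picture that a camera, given by its name, has taken for a name from the list of things; names that differ only in an ending like _2 or _b are one class to them, and where a whole thing is asked for, a point or a joint stands for the part that bears it (a point fixed in the world has none). Each returns a list of dicts, best first, with "score" (0 to 1); they miss things now and then, are a little off and sometimes report something else, mostly with a low value. They report only what shows in the picture. A call takes as long as a camera call. They do not tell look-alikes from the thing itself.
- arm.find_in(camera, name): "position" ([x, y, z] in m, in world coordinates, good to about 4 mm: the middle of the surface that is visible of it).
- arm.silhouettes(camera, name): "pixels" (480x640 bool, what is visible of it).
- arm.pinpoint(camera, name): "position" ([x, y, z] in m, in world coordinates, good to about 4 mm: a listed point, or the origin of a listed thing).
The state is a dict: "t": time; "q": joint angles; "qd": joint speeds; "joint_efforts": joint torques, N m; "eef_pos": TCP position; "ee_rot": TCP orientation; "force": force on the tool from outside, world axes, zero at the start; "moment": the same for the moment, N m; "width": finger opening in m; "gripper_force": force on a finger pad.
Only numpy, scipy, OpenCV 4.12 (cv2) and the standard library are available. Lean on these libraries where they do the work, as an engineer would, in place of code of your own. Each camera call takes 0.05 s, during which the arm holds its last target. There are 200 camera calls.

TASK

One thread spool has been left out on the table beside the wooden sorting tray. Find the tray's only empty compartment and stand the loose spool upright in it, flat on the compartment's floor. Leave the spools already in the tray standing where they are, and let go of the one you placed.

Things in the scene. Friction and masses are not known exactly. Their poses are not given: they have to be found in the camera images.
- spool_center (a point): The loose wooden thread spool with dark grey thread, a cylinder 28 mm in diameter and 40 mm high, standing upright, about 20 g, alone on the table to the right of the tray. The point is its centre, 20 mm above its base; z is its axis. Grip its upper half, so that the fingertips clear the tray's walls.
- tray: Fixed wooden tray 143x212x16 mm, 2x3 compartments, each 64 mm square; walls 5 thick, floor 5 above table. Origin: centre of underside; x away from robot, y left. Compartment centres: x -34.5 (near) or +34.5 (far), y +69 (left), 0 or -69 mm. Near middle (egg, 38 high), far left (cone, 24) and far right (spool, 40) are always filled, fixed; of near left, near right, far middle one is empty.
- spool_a_center (a point): A wooden thread spool with dark grey thread, a cylinder 28 mm in diameter and 40 mm high, standing upright, about 20 g, standing in one of the tray's compartments; leave it there. The point is its centre, 20 mm above its base; z is its axis.
- spool_b_center (a point): Another wooden thread spool with dark grey thread, a cylinder 28 mm in diameter and 40 mm high, standing upright, about 20 g, standing in one of the tray's compartments; leave it there. The point is its centre, 20 mm above its base; z is its axis.
Things that resemble listed ones, but are neither listed nor needed, are in the scene too. What is shaped like the part that bears spool_center but yellow is not meant.

How it is judged:
By the outcome, as a careful person would: the job done as asked, in the order asked, and still so for the second after the job is handed in, with the robot touching nothing.
It also fails if it takes over 35 s, if anything falls off the work surface, if the arm or the gripper's body presses on something with over 40 N, if the wrist force passes 120 N, or if a joint passes its speed limit or range.

## Working session

There is one attempt and no reset: what is moved stays moved. The work goes in short steps, Python scripts to look and compute and a tool call to move; the robot and the scene stay as the last step left them, time stands still between calls to the robot, and variables do not carry over. Pictures are saved under pics/ and viewed, at most 10 in all, crops included, and the job is handed in when it is done.

Besides the shell and the picture viewer there is one more tool, called after "Call:" by a JSON object that holds its "method" and its "body", one argument or row to a line. move_arm: Moves the arm, as the interface text tells. Its arguments: {"type":"object","properties":{"increments":{"type":"array"},"force":{"type":"number"}},"required":["increments"]}

```bash
mkdir -p pics; python3 - <<'E'
from station import arm
import cv2,numpy as np
np.set_printoptions(precision=4,suppress=True)
for c in("scene","top"):
    f=arm.grab_frame(c);cv2.imwrite(f"pics/{c}0.png",f)
    i=arm.camera_info(c);print(c,i["K"],i["extrinsics"])
    for n in("spool_center","tray"):
        for d in arm.pinpoint(c,n):print(n,round(d["score"],2),np.array(d["position"]))
s=arm.get_state();print(s)
E
```

```text
scene [[487.6674   0.     319.8281]
 [  0.     487.6674 236.4704]
 [  0.       0.       1.    ]] [[ 0.5338 -0.6321  0.5617 -0.0048]
 [-0.8455 -0.3856  0.3695 -0.3447]
 [-0.017  -0.6721 -0.7402  0.7112]
 [ 0.      0.      0.      1.    ]]
spool_center 0.86 [ 0.5371 -0.2446  0.0194]
spool_center 0.84 [ 0.4175 -0.2602  0.0175]
spool_center 0.69 [ 0.4715 -0.2472  0.0183]
tray 0.92 [0.5747 0.0535 0.0036]
top [[594.374    0.     314.0969]
 [  0.     594.374  233.5312]
 [  0.       0.       1.    ]] [[-0.026  -0.9964  0.0809  0.4253]
 [-0.9996  0.0269  0.0096 -0.0223]
 [-0.0118 -0.0806 -0.9967  1.2097]
 [ 0.      0.      0.      1.    ]]
spool_center 0.78 [ 0.4738 -0.2417  0.0147]
spool_center 0.68 [ 0.4133 -0.2602  0.0194]
spool_center 0.5 [ 0.5362 -0.2434  0.0169]
tray 0.57 [ 0.5737  0.0593 -0.0014]
{'t': 0.3, 'q': array([ 1.5651,  0.3589,  0.0116, -0.0001, -1.2241, -0.2881]), 'qd': array([-0.0014, -0.0025,  0.0002,  0.0025,  0.0017,  0.0001]), 'joint_efforts': array([  0.0005, -58.1812,  29.2816,   6.9899,   0.0093,  -0.0001]), 'eef_pos': array([0.1955, 0.6459, 0.2919]), 'ee_rot': array([ 3.1411, -0.0001, -0.2938]), 'force': array([-0.1428,  0.1946, -0.5653]), 'moment': array([-0.0254, -0.0325, -0.0374]), 'gripper_force': 0.0, 'width': 0.08792568942734785}
```

View pics/scene0.png

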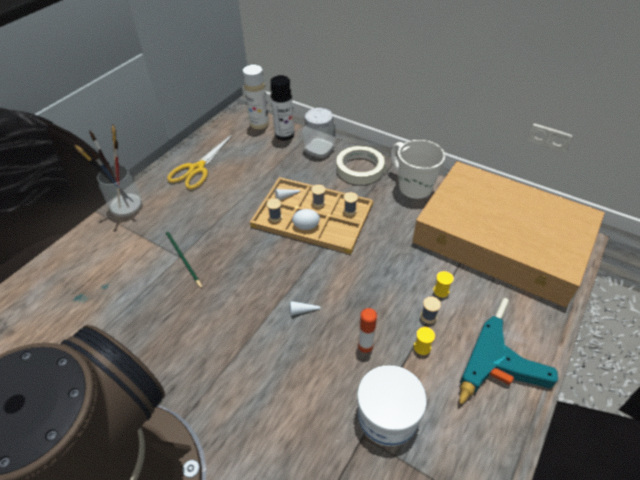

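View pics/top0.png

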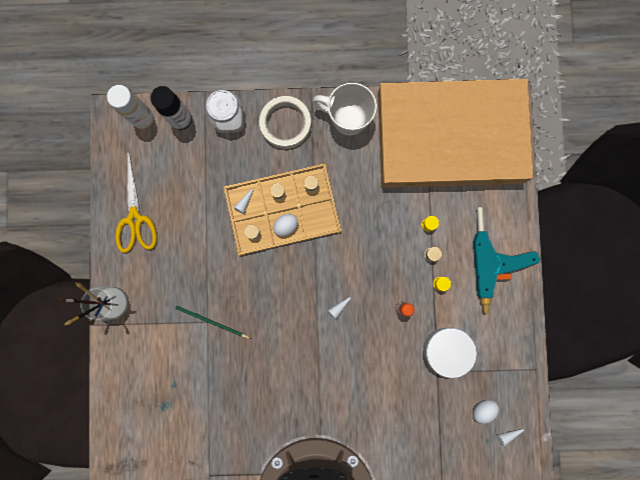

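The scene view shows the grey-thread spool at about (430,308), between two yellow ones, at (443,285) and (425,340). The top view shows the same row at (433,254), (431,224) and (442,284). The tray's near-right compartment, about (318,216) in the top view, is the empty one. Next I'll measure precisely.

```bash
cat > h.py <<'E'
from station import arm
import cv2,numpy as np
np.set_printoptions(precision=4,suppress=True)
def ray(c,uv,z):
    i=arm.camera_info(c);T=np.array(i["extrinsics"]);K=np.array(i["K"])
    uv=np.atleast_2d(uv);d=(T[:3,:3]@np.linalg.inv(K)@np.c_[uv,np.ones(len(uv))].T).T
    return (T[:3,3]+d*((z-T[2,3])/d[:,2])[:,None])[:,:2]
def proj(c,P):
    i=arm.camera_info(c);T=np.linalg.inv(np.array(i["extrinsics"]));K=np.array(i["K"])
    p=(T[:3,:3]@np.atleast_2d(P).T).T+T[:3,3];p=p@K.T;return p[:,:2]/p[:,2:]
def pts(m): return np.argwhere(m)[:,::-1].astype(float)
E
python3 - <<'E'
from h import *
f={}
for c in("scene","top"):
    f[c]=arm.grab_frame(c)
    for d in arm.silhouettes(c,"tray")[:1]:
        h=cv2.convexHull(pts(d["pixels"]).astype(np.float32))[:,0]
        w=ray(c,h,0.016 if c=="top" else .012)
        print(c,"tray",d["score"],cv2.minAreaRect((w*1000).astype(np.float32)))
    for d in arm.silhouettes(c,"spool_center"):
        p=pts(d["pixels"]);print(c,round(d["score"],2),p.mean(0),len(p),ray(c,p.mean(0),.02 if c=="scene" else .034),np.median(f[c][d["pixels"]],0))
# pale top disc of the loose spool, top view
c="top";hsv=cv2.cvtColor(f[c],cv2.COLOR_BGR2HSV)[240:270,420:448];print(hsv[14,13],hsv[2,2])
roi=f[c][140:270,210:455];cv2.imwrite("pics/crop.png",cv2.resize(roi,None,fx=3,fy=3,interpolation=cv2.INTER_CUBIC))
E
```

```text
scene tray 0.79 ((575.8118286132812, 54.14672088623047), (164.26683044433594, 218.3186798095703), 11.917289733886719)
scene 0.92 [429.9858 309.7131] 352 [[ 0.4757 -0.246 ]] [109.5 137.  152.5]
scene 0.82 [423.2697 340.2267] 419 [[ 0.4164 -0.2604]] [ 44. 182. 211.]
scene 0.58 [442.2634 283.9194] 372 [[ 0.5365 -0.2425]] [ 42.  146.5 167. ]
top tray 0.61 ((574.3017578125, 52.882720947265625), (144.30625915527344, 213.19522094726562), 11.843343734741211)
top 0.72 [433.0704 252.9624] 213 [[ 0.476  -0.2448]] [150. 198. 227.]
top 0.68 [430.3005 223.5117] 213 [[ 0.5345 -0.2418]] [  0. 219. 243.]
[ 19  86 228] [  9  12 144]
```

View pics/crop.png

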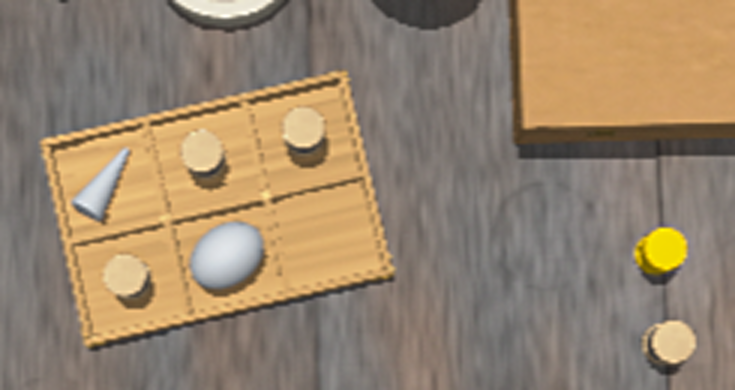

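Call:
{"method": "move_arm", "body": {
  "increments": [
    {"twist": -0.117,"dz": -0.02,"jaw": 1},
    {"twist": -0.117,"dz": -0.02,"jaw": 0.4},
    {"twist": -0.117,"dz": -0.02,"jaw": 0.4},
    {"twist": -0.117,"dz": -0.02,"jaw": 0.4},
    {"dx": 0.03,"dy": 0,"jaw": 0.4},
    {"dx": 0.03,"jaw": 0.4},
    {"dx": 0.03,"jaw": 0.4},
    {"dx": 0.03,"jaw": 0.4},
    {"dx": 0.03,"jaw": 0.4},
    {"dx": 0.03,"dy": 0.01,"jaw": 0.4},
    {"dx": 0.02,"dy": 0.03,"jaw": 0.4},
    {"dy": 0.035,"jaw": 0.4}
  ]
}}

```text
$.increments[0]: bad value
```

Call:
{"method": "move_arm", "body": {
  "increments": [
    {"dx": 0,"dy": 0,"dz": -0.02,"twist": -0.117,"jaw": 0.4},
    {"dx": 0,"dy": 0,"dz": -0.02,"twist": -0.117,"jaw": 0.4},
    {"dx": 0,"dy": 0,"dz": -0.02,"twist": -0.117,"jaw": 0.4},
    {"dx": 0,"dy": 0,"dz": -0.02,"twist": -0.117,"jaw": 0.4},
    {"dx": 0.03,"dy": 0,"dz": 0,"twist": 0,"jaw": 0.4},
    {"dx": 0.03,"dy": 0,"dz": 0,"twist": 0,"jaw": 0.4},
    {"dx": 0.03,"dy": 0,"dz": 0,"twist": 0,"jaw": 0.4},
    {"dx": 0.03,"dy": 0.01,"dz": 0,"twist": 0,"jaw": 0.4},
    {"dx": 0.03,"dy": 0.02,"dz": 0,"twist": 0,"jaw": 0.4},
    {"dx": 0.03,"dy": 0.025,"dz": 0,"twist": 0,"jaw": 0.4},
    {"dx": 0.02,"dy": 0.03,"dz": 0,"twist": 0,"jaw": 0.4},
    {"dx": 0.02,"dy": 0.03,"dz": 0,"twist": 0,"jaw": 0.4}
  ]
}}

```text
t: 1.6
eef_pos: [0.4336, 0.5699, 0.3713]
ee_rot: [3.141, 0.001, 0.174]
force: [0.2, 0.7, -0.1]
width: 0.0614
gripper_force: 0.0
```

Call:
{"method": "move_arm", "body": {
  "increments": [
    {"dx": -0.004,"dy": 0.034,"dz": 0,"twist": 0,"jaw": 0.4},
    {"dx": -0.004,"dy": 0.034,"dz": 0,"twist": 0,"jaw": 0.4},
    {"dx": -0.004,"dy": 0.034,"dz": 0,"twist": 0,"jaw": 0.4},
    {"dx": -0.004,"dy": 0.034,"dz": 0,"twist": 0,"jaw": 0.4},
    {"dx": -0.004,"dy": 0.034,"dz": 0,"twist": 0,"jaw": 0.4},
    {"dx": -0.004,"dy": 0.034,"dz": 0,"twist": 0,"jaw": 0.4},
    {"dx": -0.004,"dy": 0.034,"dz": 0,"twist": 0,"jaw": 0.4},
    {"dx": -0.004,"dy": 0.034,"dz": 0,"twist": 0,"jaw": 0.4},
    {"dx": -0.004,"dy": 0.034,"dz": 0,"twist": 0,"jaw": 0.4},
    {"dx": -0.004,"dy": 0.034,"dz": 0,"twist": 0,"jaw": 0.4},
    {"dx": -0.004,"dy": 0.034,"dz": 0,"twist": 0,"jaw": 0.4},
    {"dx": -0.004,"dy": 0.034,"dz": 0,"twist": 0,"jaw": 0.4}
  ]
}}

```text
t: 2.6
eef_pos: [0.4552, 0.1591, 0.3725]
ee_rot: [-3.141, -0.001, 0.175]
force: [1.8, -0.6, 0.1]
width: 0.0615
gripper_force: 0.0
```

Call:
{"method": "move_arm", "body": {
  "increments": [
    {"dx": -0.004,"dy": 0.034,"dz": 0.01,"twist": 0,"jaw": 0.4},
    {"dx": -0.004,"dy": 0.034,"dz": 0.01,"twist": 0,"jaw": 0.4},
    {"dx": -0.004,"dy": 0.034,"dz": 0.01,"twist": 0,"jaw": 0.4},
    {"dx": -0.004,"dy": 0.034,"dz": 0.01,"twist": 0,"jaw": 0.4},
    {"dx": -0.004,"dy": 0.034,"dz": 0.01,"twist": 0,"jaw": 0.4},
    {"dx": -0.004,"dy": 0.034,"dz": 0.01,"twist": 0,"jaw": 0.4},
    {"dx": -0.004,"dy": 0.034,"dz": 0.01,"twist": 0,"jaw": 0.4},
    {"dx": -0.004,"dy": 0.034,"dz": 0.01,"twist": 0,"jaw": 0.4},
    {"dx": -0.004,"dy": 0.034,"dz": 0.01,"twist": 0,"jaw": 0.4},
    {"dx": -0.004,"dy": 0.034,"dz": 0.01,"twist": 0,"jaw": 0.4},
    {"dx": -0.004,"dy": 0.034,"dz": 0.01,"twist": 0,"jaw": 0.4},
    {"dx": 0,"dy": 0,"dz": 0,"twist": 0,"jaw": 0.4}
  ]
}}

```text
t: 3.6
eef_pos: [0.4761, -0.2193, 0.26]
ee_rot: [-3.141, 0.003, 0.17]
force: [-0.3, 1.3, -0.5]
width: 0.0613
gripper_force: 0.0
```

Call:
{"method": "move_arm", "body": {
  "increments": [
    {"dx": -0.003,"dy": 0.0125,"dz": 0.02,"twist": 0,"jaw": 0.4},
    {"dx": -0.0025,"dy": 0.0125,"dz": 0.03,"twist": 0,"jaw": 0.4},
    {"dx": 0,"dy": 0,"dz": 0.03,"twist": 0,"jaw": 0.4},
    {"dx": 0,"dy": 0,"dz": 0.02,"twist": 0,"jaw": 0.4},
    {"dx": 0,"dy": 0,"dz": 0,"twist": 0,"jaw": 0.4},
    {"dx": 0,"dy": 0,"dz": 0,"twist": 0,"jaw": 0.4}
  ]
}}

```text
t: 4.1
eef_pos: [0.4757, -0.2407, 0.1619]
ee_rot: [-3.141, 0.002, 0.174]
force: [-0.1, 0.0, 1.0]
width: 0.0614
gripper_force: 0.0
```

```bash
python3 - <<'E'
from h import *
s=arm.get_state();print(s["eef_pos"],s["ee_rot"])
cv2.imwrite("pics/s1.png",cv2.resize(arm.grab_frame("scene")[200:400,320:590],None,fx=2.9,fy=2.9))
E
```

```text
[ 0.4757 -0.2407  0.1619] [-3.1413  0.0021  0.1745]
```

View pics/s1.png

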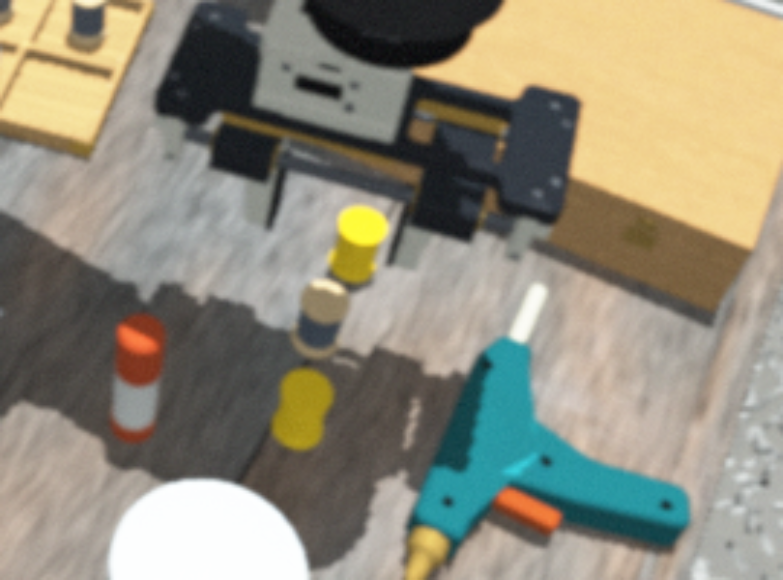

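The crop shows the grey spool at (322,318), standing between the two yellow ones. The open jaws are above it, and the offset in the view is parallax. The glue gun is clear of the fingers, so I'll descend.

Call:
{"method": "move_arm", "body": {
  "increments": [
    {"dx": 0,"dy": 0.004,"dz": 0.02,"twist": 0,"jaw": 0.4},
    {"dx": 0,"dy": 0,"dz": 0.02,"twist": 0,"jaw": 0.4},
    {"dx": 0,"dy": 0,"dz": 0.02,"twist": 0,"jaw": 0.4},
    {"dx": 0,"dy": 0,"dz": 0.015,"twist": 0,"jaw": 0.4},
    {"dx": 0,"dy": 0,"dz": 0.0075,"twist": 0,"jaw": 0.4},
    {"dx": 0,"dy": 0,"dz": 0,"twist": 0,"jaw": 0.4},
    {"dx": 0,"dy": 0,"dz": 0,"twist": 0,"jaw": 0.4}
  ]
}}

```text
t: 4.73
eef_pos: [0.4776, -0.2447, 0.0809]
ee_rot: [3.141, -0.001, 0.175]
force: [-0.8, 0.5, 0.8]
width: 0.0613
gripper_force: 0.0
```

Call:
{"method": "move_arm", "body": {
  "increments": [
    {"dx": 0,"dy": 0,"dz": 0,"twist": 0,"jaw": -1},
    {"dx": 0,"dy": 0,"dz": 0,"twist": 0,"jaw": -1},
    {"dx": 0,"dy": 0,"dz": 0,"twist": 0,"jaw": -1},
    {"dx": 0,"dy": 0,"dz": 0,"twist": 0,"jaw": -1},
    {"dx": 0,"dy": 0,"dz": 0,"twist": 0,"jaw": -1},
    {"dx": 0,"dy": 0,"dz": 0,"twist": 0,"jaw": -1},
    {"dx": 0,"dy": 0,"dz": 0,"twist": 0,"jaw": -1},
    {"dx": 0,"dy": 0,"dz": 0,"twist": 0,"jaw": -1}
  ],
  "force": 10
}}

```text
t: 5.4
eef_pos: [0.4768, -0.2447, 0.0799]
ee_rot: [3.141, -0.0, 0.174]
force: [-1.2, 0.8, 3.0]
width: 0.0274
gripper_force: 10.0
```

Call:
{"method": "move_arm", "body": {
  "increments": [
    {"dx": 0,"dy": 0,"dz": -0.01,"twist": 0,"jaw": -1},
    {"dx": 0,"dy": 0,"dz": -0.02,"twist": 0,"jaw": -1},
    {"dx": 0,"dy": 0,"dz": -0.025,"twist": 0,"jaw": -1},
    {"dx": 0,"dy": 0,"dz": -0.025,"twist": 0,"jaw": -1},
    {"dx": 0,"dy": 0,"dz": -0.02,"twist": 0,"jaw": -1},
    {"dx": 0.01,"dy": -0.018,"dz": 0,"twist": 0,"jaw": -1},
    {"dx": 0.015,"dy": -0.026,"dz": 0,"twist": 0,"jaw": -1},
    {"dx": 0.015,"dy": -0.026,"dz": 0,"twist": 0,"jaw": -1},
    {"dx": 0.015,"dy": -0.026,"dz": 0,"twist": 0,"jaw": -1},
    {"dx": 0.015,"dy": -0.026,"dz": 0,"twist": 0,"jaw": -1},
    {"dx": 0.015,"dy": -0.026,"dz": 0,"twist": 0,"jaw": -1},
    {"dx": 0.015,"dy": -0.026,"dz": 0,"twist": 0,"jaw": -1}
  ]
}}

```text
t: 6.4
eef_pos: [0.5451, -0.0546, 0.1804]
ee_rot: [-3.142, -0.0, 0.174]
force: [0.1, -0.1, 1.0]
width: 0.0274
gripper_force: 10.0
```

Call:
{"method": "move_arm", "body": {
  "increments": [
    {"dx": 0.01,"dy": -0.02,"dz": 0,"twist": 0,"jaw": -1},
    {"dx": 0.005,"dy": -0.012,"dz": 0,"twist": -0.03,"jaw": -1},
    {"dx": 0,"dy": 0,"dz": 0,"twist": 0,"jaw": -1},
    {"dx": 0,"dy": 0,"dz": 0,"twist": 0,"jaw": -1},
    {"dx": 0,"dy": 0,"dz": 0,"twist": 0,"jaw": -1}
  ]
}}

```text
t: 6.82
eef_pos: [0.5537, -0.0225, 0.1798]
ee_rot: [-3.142, 0.0, 0.204]
force: [-1.2, 0.2, -0.3]
width: 0.0276
gripper_force: 10.0
```

```bash
python3 - <<'E'
from h import *
s=arm.get_state();print(s["eef_pos"],s["ee_rot"],s["width"])
f=arm.grab_frame("scene");p=s["eef_pos"]-[0,0,.060];print(proj("scene",p))
for d in arm.silhouettes("scene","spool_center"):
    q=pts(d["pixels"]);print(round(d["score"],2),q.mean(0),len(q))
cv2.imwrite("pics/s2.png",cv2.resize(f[120:300,220:460],None,fx=3,fy=3))
E
```

```text
[ 0.5537 -0.0225  0.1798] [-3.1416  0.0005  0.204 ] 0.027566199772401857
[[339.8525 191.8176]]
0.83 [423.9352 340.3079] 432
0.56 [338.4197 192.1859] 355
0.54 [442.1013 284.0835] 395
```

View pics/s2.png

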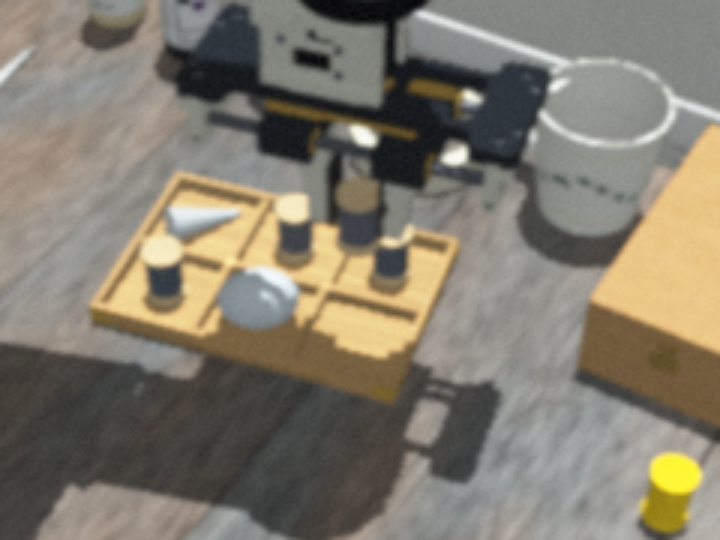

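The picture shows the spool held upright at (357,215) in the crop, matching where I expected it. It is above the empty near-right compartment. Next it goes down.

Call:
{"method": "move_arm", "body": {
  "increments": [
    {"dx": 0,"dy": 0,"dz": 0.02,"twist": 0,"jaw": -1},
    {"dx": 0,"dy": 0,"dz": 0.025,"twist": 0,"jaw": -1},
    {"dx": 0,"dy": 0,"dz": 0.02,"twist": 0,"jaw": -1},
    {"dx": 0,"dy": 0,"dz": 0.015,"twist": 0,"jaw": -1},
    {"dx": 0,"dy": 0,"dz": 0.007,"twist": 0,"jaw": -1},
    {"dx": 0,"dy": 0,"dz": 0.004,"twist": 0,"jaw": -1},
    {"dx": 0,"dy": 0,"dz": 0.003,"twist": 0,"jaw": -1},
    {"dx": 0,"dy": 0,"dz": 0,"twist": 0,"jaw": -1},
    {"dx": 0,"dy": 0,"dz": 0,"twist": 0,"jaw": -1},
    {"dx": 0,"dy": 0,"dz": 0,"twist": 0,"jaw": -1}
  ]
}}

```text
t: 7.75
eef_pos: [0.5547, -0.0218, 0.0865]
ee_rot: [-3.142, -0.002, 0.204]
force: [-0.5, 1.1, 1.2]
width: 0.0277
gripper_force: 10.0
```

Call:
{"method": "move_arm", "body": {
  "increments": [
    {"dx": 0,"dy": 0,"dz": 0.001,"twist": 0,"jaw": -1},
    {"dx": 0,"dy": 0,"dz": 0,"twist": 0,"jaw": -1},
    {"dx": 0,"dy": 0,"dz": 0.0005,"twist": 0,"jaw": -1},
    {"dx": 0,"dy": 0,"dz": 0,"twist": 0,"jaw": -1},
    {"dx": 0,"dy": 0,"dz": 0,"twist": 0,"jaw": -1}
  ]
}}

```text
t: 8.17
eef_pos: [0.5544, -0.0218, 0.0849]
ee_rot: [3.142, -0.001, 0.205]
force: [-2.3, 0.6, 4.8]
width: 0.0279
gripper_force: 10.0
```

Contact, so I'll release. I'll open only a little, because the egg is next door.

Call:
{"method": "move_arm", "body": {
  "increments": [
    {"dx": 0,"dy": 0,"dz": 0,"twist": 0,"jaw": -0.3},
    {"dx": 0,"dy": 0,"dz": 0,"twist": 0,"jaw": -0.2},
    {"dx": 0,"dy": 0,"dz": 0,"twist": 0,"jaw": -0.15},
    {"dx": 0,"dy": 0,"dz": 0,"twist": 0,"jaw": -0.15},
    {"dx": 0,"dy": 0,"dz": 0,"twist": 0,"jaw": -0.15},
    {"dx": 0,"dy": 0,"dz": 0,"twist": 0,"jaw": -0.15}
  ]
}}

```text
t: 8.67
eef_pos: [0.5542, -0.0219, 0.0841]
ee_rot: [3.142, 0.0, 0.204]
force: [0.0, 0.3, 0.6]
width: 0.0368
gripper_force: 0.0
```

Call:
{"method": "move_arm", "body": {
  "increments": [
    {"dx": 0,"dy": 0,"dz": -0.005,"twist": 0,"jaw": -0.15},
    {"dx": 0,"dy": 0,"dz": -0.01,"twist": 0,"jaw": -0.15},
    {"dx": 0,"dy": 0,"dz": -0.015,"twist": 0,"jaw": -0.15},
    {"dx": 0,"dy": 0,"dz": -0.02,"twist": 0,"jaw": -0.15},
    {"dx": 0,"dy": 0,"dz": -0.03,"twist": 0,"jaw": -0.15},
    {"dx": 0,"dy": 0,"dz": -0.03,"twist": 0,"jaw": -0.15},
    {"dx": -0.03,"dy": 0,"dz": -0.03,"twist": 0,"jaw": -0.15},
    {"dx": -0.03,"dy": 0.02,"dz": -0.025,"twist": 0,"jaw": -0.15},
    {"dx": -0.02,"dy": 0.03,"dz": -0.02,"twist": 0,"jaw": -0.15},
    {"dx": 0,"dy": 0.04,"dz": 0,"twist": 0,"jaw": -0.15},
    {"dx": 0,"dy": 0.04,"dz": 0,"twist": 0,"jaw": -0.15},
    {"dx": 0,"dy": 0,"dz": 0,"twist": 0,"jaw": -0.15}
  ]
}}

```text
t: 9.67
eef_pos: [0.5044, -0.1688, 0.2692]
ee_rot: [3.14, -0.002, 0.201]
force: [0.8, 1.2, -0.1]
width: 0.0374
gripper_force: 0.0
```

```bash
python3 - <<'E'
from h import *
f=arm.grab_frame("scene");g=arm.grab_frame("top")
a=cv2.resize(f[150:280,230:400],(510,390));b=cv2.resize(g[150:270,215:350],(439,390))[:, :]
cv2.imwrite("pics/s3.png",cv2.resize(np.hstack([a,b]),(790,325)))
for c in("scene","top"):
    for d in arm.pinpoint(c,"spool_center"):print(c,round(d["score"],2),np.array(d["position"]))
E
```

```text
scene 0.92 [ 0.5359 -0.2408  0.0179]
scene 0.75 [ 0.4173 -0.2595  0.0197]
top 0.55 [ 0.4155 -0.2623  0.0185]
```

View pics/s3.png

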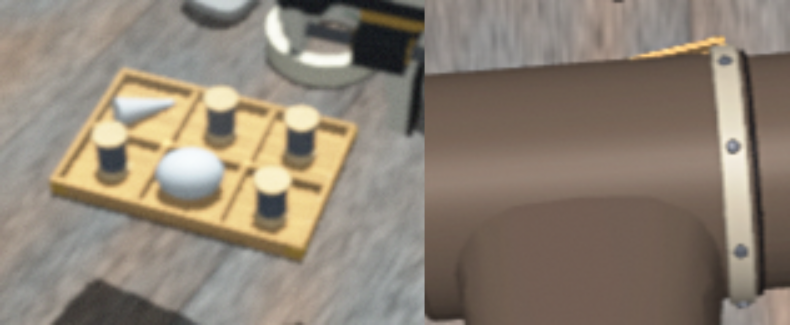

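The scene crop shows the spool standing upright in the near-right compartment at (270,195), with the other pieces undisturbed and the gripper clear.

```bash
python3 -c "
from station import arm
print(arm.job_done())"
```

```text
the job is handed in; nothing more can be done
None
```

The loose grey spool now stands upright in the tray's near-right compartment, which was the only empty one; I let go of it, the other pieces look undisturbed, and the job was handed in at about 10 s of the 35 s allowed.

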